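# Line up a tube rotator's wheel with a drift and fit its lock bolt

### The arm

A 6-joint arm with a two-finger parallel gripper is mounted at the origin on the work surface. World frame = base frame: x ahead of the robot, y to its left, z up, the work surface at z = 0. Lengths are in m, angles in rad, forces in N, time in s.
With the tool pointing down it reaches from about 0.375 to 0.9 m from the base axis. Payload 3.1 kg.
Tool frame: the origin (TCP) lies on the centre line of the jaws, within the pads' length; the fingertips stand 8 mm ahead of it and the grasp point (between the pads) lies 11 mm behind it; z points along the fingers, y is the line along which they close (so a half turn about z gives the same grasp; the last joint's range is limited). The gripper opens to 85 mm and grips with 20 to 120 N. Pads are 22 mm wide; open, the fingers measure 114 mm over their backs; the gripper's body (76 mm by 85 mm) begins 54 mm behind the grasp point. The pads swing forward as they close: fully open they stand 13 mm farther back than shut.
Start: joints at [0.959, 0.527, 1.433, -0, 1.181, -0.178], TCP at [0.263, 0.567, 0.239] pointing down, gripper open.
Joint ranges: [-3.08, 3.08], [-0.75, 2.2], [0.22, 2.44], [-1.43, 4.57], [0, 2.65], [-2.85, 2.85]. Speed limits (rad/s): [2.79, 2.79, 3.14, 3.14, 3.14, 3.14].

### API

Orientations are given as a unit quaternion [x, y, z, w].
In Python, from station import * gives the robot as it stands.
- The arm moves only by the tool play_rows, never from a script. Its argument "rows" is a list of rows, each a list of 3 entries, a list of its own where there are three numbers: the turn, a rotation vector about the tool's x, y, z in degrees, then the shift along the tool's x, y, z in mm, then the closure, from 0 (fully open) to 1 (shut). In form: [[[ax, ay, az], [dx, dy, dz], jaw], ...]. A call has 1 to 12 rows; each row shifts and turns the commanded pose from where the row before left it, along the tool's axes as they then stand; what a row does not reach is not made up. A row lasts 1/12 s, in which the tool goes at most 41.7 mm and 7.16 degrees, less where a joint would pass 70% of its speed; a pose out of reach is approached as far as the arm can. A call with a gripper value outside its range is refused whole. The fingers move at their own pace and stop on an object; "grip_force" is the grip in N (left out, the last holds). Time passes only in rows, so rows that do not move let the fingers close. It gives the time, the measured TCP pose, the force, the opening and the grip force at its end, in the units of the state.
- sense(): the state, without advancing time (a new reading comes with each control period).
- snapshot(name): name is "side" or "top" or "wrist"; returns (picture, depth): 420x560x3 uint8, red, green, blue; 420x560 float32, m along the optical axis (not along the pixel's ray), 0 where there is no reading.
- get_calibration(name): a dict with "vfov" (degrees; the focal length in pixels is half the picture's height over the tangent of half this angle, whatever the lens; pixels are square), "cx", "cy" (the principal point, pixels), "xyz" and "attitude" of the camera in the world. Camera axes: x right, y down, z forward; pixel columns grow to the right and rows downward; lengths in m; the calibration is good to about 2 mm. A picture is of the moment at which its call begins: read the wrist's pose just before it. get_calibration takes no time and is no camera call; for the wrist camera it gives the pose at the moment of the call.
- sign_off(): hands the job in; it is judged then, once.
The state is a dict: "t": time; "q": joint angles; "qd": joint speeds; "tau": joint torques, N m; "tcp_pos": TCP position; "tool_rot": TCP orientation; "force": force on the tool from outside, world axes, zero at the start; "ft_torque": the same for the moment, N m; "finger_gap": opening from 0.0 (shut) to 1.0 (fully open); "gripper_force": force on a finger pad.
Only numpy, scipy, OpenCV 4.12 (cv2) and the standard library are available. Lean on these libraries where they do the work, as an engineer would, in place of code of your own. Each camera call takes 0.05 s, during which the arm holds its last target. There are 200 camera calls.

### The job

The wheel of the tube rotator has slipped round on its hub, so the bolt hole in the wheel no longer lines up with a hole in the hub flange behind it. Take the red-handled tapered drift from the tool rack and drive it through both holes until its shoulder is against the wheel, levering the wheel into line; then stand the drift back in the rack and fit the black-knobbed lock bolt through the two holes in its place, fully home with its collar against the wheel. Ease both in by feel without forcing them, turn the wheel with the drift only, never by pushing on the wheel or its tubes with the gripper, and leave the rest of the bench undisturbed.

Things in the scene. Friction and masses are not known exactly. Their poses are not given: they have to be found in the camera images.
- wheel_hole (a point): The 19 mm bolt hole through the white 8 mm thick wheel; point: centre of its mouth in the front face, where a shoulder or collar seats. z: its axis, out of the front, 30 deg from vertical; x: to the wheel's centre, 55 mm off; y: along the hole circle. The nearest hub hole (seen through it, or found by touch; not measured) is 6 to 12 mm round the circle at the start, on the +y or the -y side.
- wheel: White wheel of the tube rotator, 300 mm wide, leaning 30 deg; 8 N along the hole circle turns it on its hub; it stays where left. The hub, a dark flange 14 mm thick 1 mm behind it, locked at any angle, has 19 mm holes 25 mm apart on the hole circle; any will do; 60 mm free behind. Origin on the shaft, 9 mm below the face; z out of the face. Nut 12 mm high in the middle; tubes 40 mm from the hole.
- rotator: Fixed tube rotator that carries wheel and hub: white base 240 by 160 mm, 40 mm high, with the leaning motor on it; origin on the bench below the wheel's centre (which is 165 mm up), x away from the control panel; the wheel faces -x and up.
- drift: Tapered drift, red handle, standing in the rack. Origin: centre of the shoulder's underside, z up the axis to the handle. Above: shoulder 32 mm wide, 6 mm high, then round red handle 24 mm wide from 6 to 70 mm. Below: shank 17.5 mm wide for 18 mm, then a 60 mm taper to a 4 mm wide tip, 78 mm below the origin. 0.22 kg.
- bolt: Lock bolt, black knob, standing in the rack. Plain, no thread: it is pushed straight in. Origin: centre of the collar's underside, z up the axis to the knob. Above: steel collar 28 mm wide, 8 mm high, then a round ribbed black knob, 36 to 40 mm wide, from 8 to 42 mm. Below: shank 16 mm wide, 55 mm long, its last 5 mm chamfered to 13 mm. 0.16 kg.
- rack: Fixed metal tool rack, 70 (x) by 220 (y) mm, 110 mm high; origin at the centre of its foot on the bench, z up. The 6 mm top plate (upper face at z = 110 mm) has three 24 mm holes, at y = -70, 0 and +70 mm, open down to the 5 mm foot. Drift, bolt and nut driver hang in them by shoulder or collar in any order; any hole takes any of them.
- nutdriver: Nut driver with a blue handle 28 mm wide, top 68 mm above the rack, standing in the third hole of the rack; not needed, leave it. Origin at the underside of its shoulder.
- bottle_a: Glass culture bottle with a blue cap, 54 mm wide, 155 mm high, standing on the bench behind and between rack and rotator; origin at the base. Leave alone.
- bottle_b: Another such bottle, to the robot's left. Leave alone.
- dishes: Two stacked red culture dishes, 95 mm wide, 31 mm high, on the bench between rack and rotator, nearer the robot; origin at the base. Leave alone.
- sharps: Orange-red sharps container, 110 mm wide, 171 mm high, to the robot's right; origin at the base. Leave alone.
- marker: Grey marker pen, 120 mm long, lying on the bench near the robot. Leave alone.
Not all that is in view belongs to the job. Leave any purple look-alike of the bolt alone. Of the things that look like the drift, the smaller one is meant.

How it is judged:
On the way:
1. the drift stands through wheel and hub, its shoulder within 4 mm of the wheel's face, square to it (x of drift in the frame of wheel_hole between -0.004 and 0.004 m and y of drift in the frame of wheel_hole between -0.004 and 0.004 m and z of drift in the frame of wheel_hole between -0.004 and 0.004 m and angle between the z axis of drift and the z axis of wheel_hole, either way round below 0.08 rad), for 0.2 s.
At the end, for the whole second after the job is handed in: The lock bolt is at rest through wheel and hub: collar within 3 mm of the wheel's face, within 4 mm and 0.08 rad of the wheel hole's axis. The drift rests upright (0.1 rad) in a hole of the rack, its shoulder within 4 mm of the top plate (x of bolt in the frame of wheel_hole between -0.004 and 0.004 m and y of bolt in the frame of wheel_hole between -0.004 and 0.004 m and z of bolt in the frame of wheel_hole between -0.004 and 0.003 m and angle between the z axis of bolt and the z axis of wheel_hole, either way round below 0.08 rad and linear speed of each of bolt, drift below 0.02 m/s and x of drift in the frame of rack between -0.008 and 0.008 m and y of drift in the frame of rack between -0.08 and 0.08 m and z of drift in the frame of rack between 0.106 and 0.114 m and angle between drift's own z axis and vertical below 0.1 rad); the robot touches nothing.
It fails at once if the drift or the bolt is forced: it presses on the rotator with more than 90 N in all (contact force between any of drift, bolt and rotator above 90 N).
It fails at once if the gripper or arm pushes on the wheel or its tubes with more than 12 N (contact force between any of the fingers, the arm and wheel above 12 N).
It fails at once if a bystander (nut driver, bottle, dishes, sharps container, marker) is moved more than 30 mm or tipped over (distance of any of nutdriver, bottle_a, bottle_b, dishes, sharps, marker from where it was at the start of the episode above 0.03 m or angle between any of nutdriver, bottle_a, bottle_b, dishes, sharps, marker's own z axis and vertical above 0.5 rad).
It also fails if it takes over 72 s, if anything falls off the work surface, if the arm or the gripper's body presses on something with over 40 N, if the wrist force passes 120 N, or if a joint passes its speed limit or range.

## Working session

There is one attempt and no reset: what is moved stays moved. The work goes in short steps, Python scripts to look and compute and a tool call to move; the robot and the scene stay as the last step left them, time stands still between calls to the robot, and variables do not carry over. Pictures are saved under pics/ and viewed, at most 10 in all, crops included, and the job is handed in when it is done.

Besides the shell and the picture viewer there is one more tool, called after "Call:" as name([rows], argument=value, ...), one row to a line, values as JSON. play_rows: Moves the arm, as the interface text tells. Its arguments: {"type":"object","properties":{"rows":{"type":"array","items":{"type":"array"}},"grip_force":{"type":"number"}},"required":["rows"]}

```bash
ls; mkdir -p pics; cat > h.py <<'E'
from station import *
import numpy as np, cv2
from scipy.spatial.transform import Rotation as R
def cam(n):
    c=get_calibration(n); f=210/np.tan(np.radians(c["vfov"])/2)
    a=np.array(c["attitude"]); M=R.from_quat(a).as_matrix() if a.size==4 else a.reshape(3,3)
    return f,c["cx"],c["cy"],np.array(c["xyz"]),M
def pts(c,d):
    f,cx,cy,p,M=c; v,u=np.mgrid[0:d.shape[0],0:d.shape[1]]
    return np.stack([(u-cx)/f*d,(v-cy)/f*d,d],-1)@M.T+p
def ray(c,u,v):
    f,cx,cy,p,M=c; r=M@np.array([(u-cx)/f,(v-cy)/f,1]); return p,r
def onz(c,u,v,z):
    p,r=ray(c,u,v); return p+r*(z-p[2])/r[2]
def shot(n):
    c=cam(n); im,d=snapshot(n); np.savez(f"pics/{n}.npz",im=im,d=d); return c,im,d
def save(name,im): cv2.imwrite(f"pics/{name}.png",im[...,::-1])
E
python3 - <<'E'
from h import *
for n in("side","top"):
    c,im,d=shot(n); print(n,c,get_calibration(n)); save(n+"1",im)
print(sense())
E
```

```text
pics
side (np.float64(421.235943825445), 271.4952955262947, 203.52035320395842, array([ 0.85783089, -0.53379188,  0.96128704]), array([[ 0.88831109,  0.35840235, -0.28714311],
       [ 0.45889128, -0.71716571,  0.52449227],
       [-0.01794993, -0.59767977, -0.80153396]])) {'vfov': 52.99553470785158, 'cx': 271.4952955262947, 'cy': 203.52035320395842, 'xyz': array([ 0.85783089, -0.53379188,  0.96128704]), 'attitude': array([ 0.92290449,  0.22139172, -0.0826448 , -0.30397838])}
top (np.float64(433.123242839151), 280.96996594996483, 205.50437079156023, array([0.41527316, 0.00312658, 1.37976566]), array([[-0.02243449, -0.99424656,  0.10473998],
       [-0.99973948,  0.02275117,  0.0018295 ],
       [-0.00420193, -0.10467165, -0.99449796]])) {'vfov': 51.73289608864722, 'cx': 280.96996594996483, 'cy': 205.50437079156023, 'xyz': array([0.41527316, 0.00312658, 1.37976566]), 'attitude': array([-0.69808887,  0.71408746, -0.03600475,  0.03814025])}
{'t': 0.1, 'q': array([ 9.58511531e-01,  5.28409914e-01,  1.43380230e+00,  7.40052934e-06,
        1.18144173e+00, -1.78527326e-01]), 'qd': array([-0.00227524, -0.00156165, -0.00312656,  0.00024125,  0.00212223,
        0.00049692]), 'tau': array([ 7.30893498e-05, -4.43298590e+01, -1.78587288e+01, -1.75122377e-04,
        3.88794710e-03,  1.30639452e-05]), 'tcp_pos': array([0.26228141, 0.56658192, 0.23839998]), 'tool_rot': array([ 2.15183791e-01,  9.76573025e-01, -9.49802571e-04, -4.00144694e-04]), 'force': array([ 0.21098886,  0.65038795, -0.06345675]), 'ft_torque': array([-0.00856814, -0.01096859,  0.06020086]), 'gripper_force': 0.0, 'finger_gap': 1.0024583195211918}
```

View pics/side1.png

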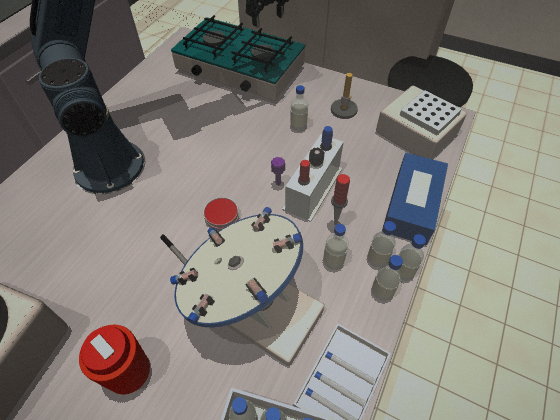

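View pics/top1.png

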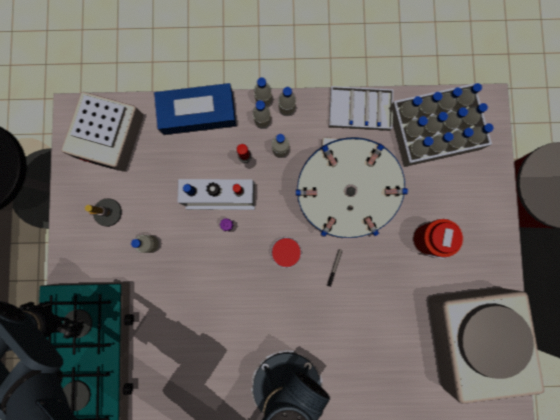

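Candidates for the drift are the red handle in the rack (side 305,172; top 237,188) and a larger red handle standing off the rack (side 342,190; top 243,151). The bolt is the black knob at side (316,155), with a purple look-alike at (278,165). The wheel hole is at top (350,208) and side (218,260). I choose the smaller red one in the rack and will check it in a crop while measuring.

```bash
python3 - <<'E'
from h import *
D={};C={}
for n in("side","top"):
    z=np.load(f"pics/{n}.npz"); D[n]=z["im"],z["d"]; C[n]=cam(n)
def tri(a,b):
    p,r=ray(C["side"],*a); q,s=ray(C["top"],*b)
    t=np.linalg.lstsq(np.stack([r,-s],1),q-p,rcond=None)[0]
    A=p+r*t[0];B=q+s*t[1]; return (A+B)/2,np.linalg.norm(A-B)
# wheel plane
for n in("side","top"):
    im,d=D[n]; P=pts(C[n],d); hsv=cv2.cvtColor(im,cv2.COLOR_RGB2HSV)
    box=np.zeros(d.shape,bool)
    if n=="side": box[210:325,172:305]=1
    else: box[135:240,295:408]=1
    m=box&(d>0)&(P[...,2]>.08)&(P[...,2]<.26)&(im.min(-1)>130)
    X=P[m]
    for k in range(6):
        c=X.mean(0); nn=np.linalg.svd(X-c,full_matrices=False)[2][2]; nn*=np.sign(nn[2]); e=(X-c)@nn; X=X[abs(e)<max(.002,2*e.std())] if k<5 else X
    print(n,"plane",c,nn,np.degrees(np.arccos(nn[2])),e.std(),len(X))
    # dark blobs
    g=im.min(-1)
    b=(box&(g<110)).astype(np.uint8); k,lab,st,ce=cv2.connectedComponentsWithStats(b)
    for i in range(1,k):
        if 8<st[i,4]<300:
            u,v=ce[i]; p,r=ray(C[n],u,v); print(i,st[i,4],st[i,:4],ce[i].round(1),(p+r*((c-p)@nn)/(r@nn)).round(4))
    # tools
    for nm,m2 in(("red",((hsv[...,0]<8)|(hsv[...,0]>172))&(hsv[...,1]>150)&(hsv[...,2]>70)),("blk",im.max(-1)<60),("blue",(hsv[...,0]>100)&(hsv[...,0]<130)&(hsv[...,1]>120)),("purple",(hsv[...,0]>130)&(hsv[...,0]<165)&(hsv[...,1]>90))):
        m2=m2.copy(); bb=np.zeros(d.shape,bool); 
        if n=="side": bb[120:225,265:352]=1
        else: bb[140:235,175:262]=1
        k,lab,st,ce=cv2.connectedComponentsWithStats((m2&bb).astype(np.uint8))
        for i in range(1,k):
            if st[i,4]>25:
                X=P[(lab==i)&(d>0)]; print(n,nm,st[i],ce[i].round(1),"zmax",np.percentile(X[:,2],[50,97]).round(3),"med",np.median(X,0).round(4))
im=D["side"][0]; t=D["top"][0]
a=cv2.resize(im[120:220,260:360],(400,400),interpolation=2); b=cv2.resize(im[205:330,170:310],(400,357),interpolation=2)
e=cv2.resize(t[135:240,170:260],(343,400),interpolation=2)
o=np.zeros((400,800,3),np.uint8); o[:, :400]=a; o[:357,400:]=b
save("crop1",o)
E
```

```text
side plane [ 0.58920628 -0.20081968  0.17829622] [-0.49654661  0.05222452  0.86643757] 29.952735536654153 0.0008321301679184404 7110
3 153 [283 210  22  12] [296.3 213.7] [ 0.6477 -0.0373  0.202 ]
4 14 [255 214   6   4] [257.7 215.4] [ 0.5537 -0.0478  0.1487]
8 16 [285 234   6   4] [287.8 235.8] [ 0.6588 -0.1035  0.2123]
9 14 [274 238   5   4] [275.9 239.7] [ 0.6375 -0.117   0.2009]
10 178 [172 240  35  35] [182.5 255.8] [ 0.4247 -0.1931  0.0835]
11 106 [228 256  13  11] [234.3 261.2] [ 0.573  -0.1868  0.1682]
13 13 [216 258   6   6] [219.  260.8] [ 0.5348 -0.1916  0.1465]
18 15 [200 294   4   6] [201.5 296.4] [ 0.5522 -0.2846  0.1621]
side red [301 160   9   7  44] [304.8 162.8] zmax [0.179 0.181] med [0.5934 0.1278 0.1791]
side red [337 175  13   9  89] [342.8 178.7] zmax [0.194 0.196] med [0.7009 0.1091 0.1939]
side blk [309 144  22  22 213] [317.6 155.5] zmax [0.142 0.153] med [0.6017 0.1905 0.1416]
side blue [324 126   8   6  33] [327.8 128.6] zmax [0.177 0.18 ] med [0.5967 0.2681 0.1771]
side purple [271 157  14  11  97] [277.6 161.7] zmax [0.096 0.1  ] med [0.4971 0.1682 0.096
[... 412 characters left out ...]
1  94] [241.8 149.2] zmax [0.195 0.201] med [0.7002 0.1105 0.1954]
top red [233 184   8   9  48] [236.4 187.9] zmax [0.181 0.185] med [0.5939 0.1296 0.1812]
top blk [239 151  13  13  96] [245.6 157.3] zmax [0.126 0.182] med [0.69   0.1058 0.1257]
top blk [207 183  13  13 105] [213.4 189.4] zmax [0.152 0.16 ] med [0.5941 0.1965 0.152 ]
top blk [252 184   3  21  35] [253.5 196.1] zmax [0.003 0.069] med [0.588  0.0919 0.0027]
top blk [187 187   9   9  54] [191.7 191.3] zmax [0.142 0.173] med [0.5912 0.261  0.1416]
top blue [183 184  12  11  87] [188.6 189.1] zmax [0.176 0.182] med [0.595  0.265  0.1757]
top purple [220 219  13  12 126] [226.1 224.4] zmax [0.098 0.103] med [0.4986 0.1696 0.0982]
```

View pics/crop1.png

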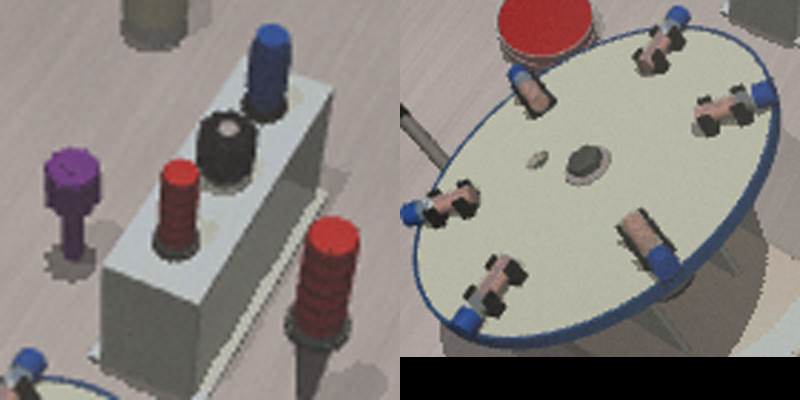

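The crop confirms the smaller red drift in the rack, next to the black knob. The big red one stands free, and the purple one is a decoy. In the right-hand half, the hole is at (538,158), left of the nut.

```bash
cat >> h.py <<'E'
def rotd(zdir,ydir):
    z=np.array(zdir,float); z/=np.linalg.norm(z); y=np.array(ydir,float); y-=z*(y@z); y/=np.linalg.norm(y)
    return np.stack([np.cross(y,z),y,z],1)
def plan(p,M,name=""):
    s=sense(); M0=R.from_quat(s["tool_rot"]).as_matrix()
    rv=R.from_matrix(M0.T@M).as_rotvec(degrees=True)
    print(name,"shift tool now",(M0.T@(np.array(p)-s["tcp_pos"])*1e3).round(1),"| turn",rv.round(2),np.linalg.norm(rv).round(1),"| shift in new axes",(M.T@(np.array(p)-s["tcp_pos"])*1e3).round(1))
def st():
    s=sense(); print("t",round(s["t"],2),"tcp",s["tcp_pos"].round(4),"F",s["force"].round(1),"gap",round(s["finger_gap"],3),"q",s["q"].round(2)); return s
E
python3 - <<'E'
from h import *
s=st(); f,cx,cy,p,M=cam("wrist"); M0=R.from_quat(s["tool_rot"]).as_matrix()
print(f,cx,cy,(M0.T@(p-s["tcp_pos"])).round(4),(M0.T@M).round(3)); print(M0.round(3))
n=np.array([-.497,.052,.866]); h=np.array([.5345,-.191,.1466])
for sg in(1,-1):
  Mt=rotd(-n,[.104*sg,.995*sg,0]); t=h+.17*n
  plan(t,Mt,"wheel"); print(Mt.round(3))
plan([.594,.129,.30],rotd([0,0,-1],[1,0,0]),"rack")
E
```

```text
t 0.1 tcp [0.2623 0.5666 0.2384] F [ 0.2  0.7 -0.1] gap 1.002 q [ 0.96  0.53  1.43  0.    1.18 -0.18]
349.4821779172245 276.230508827199 216.22933418590782 [ 0.071  -0.0012 -0.1351] [[-0.001 -0.96  -0.281]
 [ 1.    -0.001 -0.001]
 [ 0.001 -0.281  0.96 ]]
[[-0.907  0.42  -0.001]
 [ 0.42   0.907 -0.002]
 [ 0.    -0.002 -1.   ]]
wheel shift tool now [-485.  -600.6  -54.4] | turn [ -5.05 -29.75 -18.42] 35.4 | shift in new axes [-256.8 -725.2   84.3]
[[-0.861  0.104  0.497]
 [ 0.09   0.995 -0.052]
 [-0.5   -0.    -0.866]]
wheel shift tool now [-485.  -600.6  -54.4] | turn [-41.87   7.1  156.12] 161.8 | shift in new axes [256.8 725.2  84.3]
[[ 0.861 -0.104  0.497]
 [-0.09  -0.995 -0.052]
 [ 0.5    0.    -0.866]]
rack shift tool now [-484.9 -257.8  -61.3] | turn [-1.200e-01  5.000e-02  6.515e+01] 65.1 | shift in new axes [-437.6  331.7  -61.6]
```

Call:
play_rows([
  [[0,0,0],[-10,-12,-8],0],
  [[0,0,0],[-20,-25,-4],0],
  [[0,0,0],[-20,-25,-2],0],
  [[0,0,0],[-20,-25,-2],0],
  [[0,0,0],[-20,-25,-2],0],
  [[0,0,0],[-20,-25,-2],0],
  [[0,0,0],[-20,-25,-2],0],
  [[0,0,0],[-20,-25,-2],0],
  [[0,0,0],[-20,-25,-2],0],
  [[0,0,0],[-20,-25,-2],0],
  [[0,0,0],[-20,-25,-2],0],
  [[0,0,0],[-20,-25,-2],0],
])

```text
t: 1.1
tcp_pos: [0.3502, 0.2079, 0.2717]
tool_rot: [0.215, 0.977, -0.0, 0.0]
force: [-0.0, 0.1, 0.4]
finger_gap: 0.997
gripper_force: 0.0
```

Call:
play_rows([
  [[0,0,0],[-20,-25,-2],0],
  [[0,0,0],[-20,-25,-2],0],
  [[0,0,0],[-20,-25,-2],0],
  [[0,0,0],[-20,-25,-2],0],
  [[0,0,0],[-20,-25,-2],0],
  [[0,0,0],[-20,-25,-2],0],
  [[0,0,0],[-20,-25,-2],0],
  [[0,0,0],[-20,-25,-2],0],
  [[0,0,0],[-20,-25,-2],0],
  [[0,0,0],[-20,-25,-2],0],
  [[0,0,0],[-20,-25,-2],0],
  [[0,0,0],[-20,-25,-2],0],
])

```text
t: 2.1
tcp_pos: [0.4415, -0.1648, 0.2957]
tool_rot: [0.216, 0.976, -0.0, -0.0]
force: [0.5, -0.5, 0.0]
finger_gap: 0.997
gripper_force: 0.0
```

Call:
play_rows([
  [[-0.85,-4.96,-3.07],[-2,-8,0],0],
  [[-0.85,-4.96,-3.07],[0,-5,0],0],
  [[-0.85,-4.96,-3.07],[0,0,0],0],
  [[-0.85,-4.96,-3.07],[0,0,0],0],
  [[-0.85,-4.96,-3.07],[0,0,0],0],
  [[-0.85,-4.96,-3.07],[0,0,0],0],
  [[0,0,0],[0,0,20],0],
  [[0,0,0],[0,0,20],0],
  [[0,0,0],[0,0,0],0],
  [[0,0,0],[0,0,0],0],
  [[0,0,0],[0,0,0],0],
])

```text
t: 3.02
tcp_pos: [0.4579, -0.1768, 0.2603]
tool_rot: [0.06, 0.968, -0.009, 0.244]
force: [0.1, -0.3, 0.2]
finger_gap: 1.002
gripper_force: 0.0
```

```bash
python3 - <<'E'
from h import *
s=st(); c,im,d=shot("wrist"); np.savez("pics/w1c.npz",f=c[0],cx=c[1],cy=c[2],p=c[3],M=c[4]); save("w1",im)
n=np.array([-.497,.052,.866]); h=np.array([.5345,-.191,.1466])
plan(h+.13*n,rotd(-n,[.104,.995,0]))
E
```

```text
t 3.02 tcp [ 0.4579 -0.1768  0.2603] F [ 0.1 -0.3  0.2] gap 1.002 q [-0.78  0.19  2.06  0.59  0.57 -2.68]
 shift tool now [-10.4  -5.9   7.2] | turn [ 0.08 -1.67 -1.09] 2.0 | shift in new axes [-10.1  -6.    7.5]
```

View pics/w1.png

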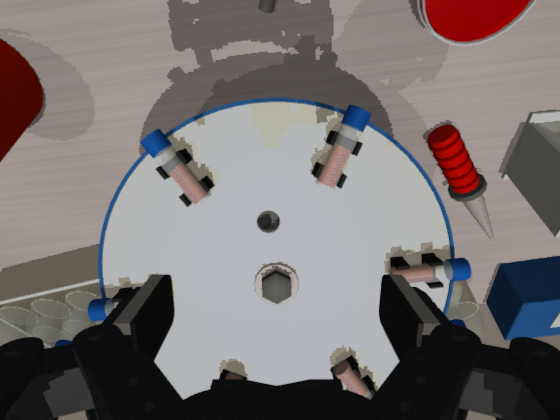

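The wrist view shows the bolt hole at (268,221), the nut at (276,284) and tubes well clear on both sides. Next I measure the plane and hole, and zoom in on the hole.

```bash
python3 - <<'E'
from h import *
z=np.load("pics/w1c.npz"); c=(float(z["f"]),float(z["cx"]),float(z["cy"]),z["p"],z["M"]); w=np.load("pics/wrist.npz"); im,d=w["im"],w["d"]
P=pts(c,d); m=(d>0)&(im.min(-1)>150); m[:110]=0;m[275:]=0;m[:,:130]=0;m[:,430:]=0
X=P[m]
for k in range(6):
    o=X.mean(0); n=np.linalg.svd(X-o,full_matrices=False)[2][2]; n*=np.sign(n[2]); e=(X-o)@n
    X=X[abs(e)<.002] if k<5 else X
print(o,n,e.std(),len(X))
def on(u,v,off=0):
    p,r=ray(c,u,v); return p+r*((o+off*n-p)@n)/(r@n)
g=im.mean(-1)
b=np.zeros(g.shape,np.uint8); b[200:245,245:295]=(g[200:245,245:295]<150)
k,lab,s,ce=cv2.connectedComponentsWithStats(b); i=1+s[1:,4].argmax(); print(s[i],ce[i])
cn=max(cv2.findContours((lab==i).astype(np.uint8),0,1)[0],key=cv2.contourArea)
el=cv2.fitEllipse(cn); print("hole ellipse",el); 
H=np.array([on(*q[0]) for q in cn]); print("contour circle centre",((H.max(0)+H.min(0))/2).round(4))
h=on(*el[0]); print("hole",h.round(4))
# blue rim -> wheel centre
hsv=cv2.cvtColor(im,cv2.COLOR_RGB2HSV)
# nut
b=np.zeros(g.shape,np.uint8); b[255:315,250:305]=(g[255:315,250:305]<110); k,lab,s,ce=cv2.connectedComponentsWithStats(b); i=1+s[1:,4].argmax(); print("nut",s[i],ce[i]); 
nt=on(*ce[i],.012); nt2=on(*ce[i],.006); 
for q in(nt,nt2): q=q-n*((q-o)@n); print("nut proj",q.round(4),np.linalg.norm(q-h))
sv=cv2.resize(im[196:246,238:298],(720,600),interpolation=cv2.INTER_CUBIC); save("w1z",sv)
E
```

```text
[ 0.52044606 -0.18446705  0.13851435] [-0.49725208  0.05262004  0.86600895] 0.0006579929510024069 36593
[257 211  23  22 414] [268.04830918 221.42028986]
hole ellipse ((268.04315185546875, 221.42202758789062), (21.489662170410156, 22.68258285522461), 85.78514862060547)
contour circle centre [ 0.5326 -0.1929  0.146 ]
hole [ 0.5325 -0.1929  0.1459]
nut [262 266  29  37 863] [276.10776362 284.36500579]
nut proj [ 0.5762 -0.1919  0.171 ] 0.050403544871694794
nut proj [ 0.5787 -0.1922  0.1724] 0.053260066472703
```

View pics/w1z.png

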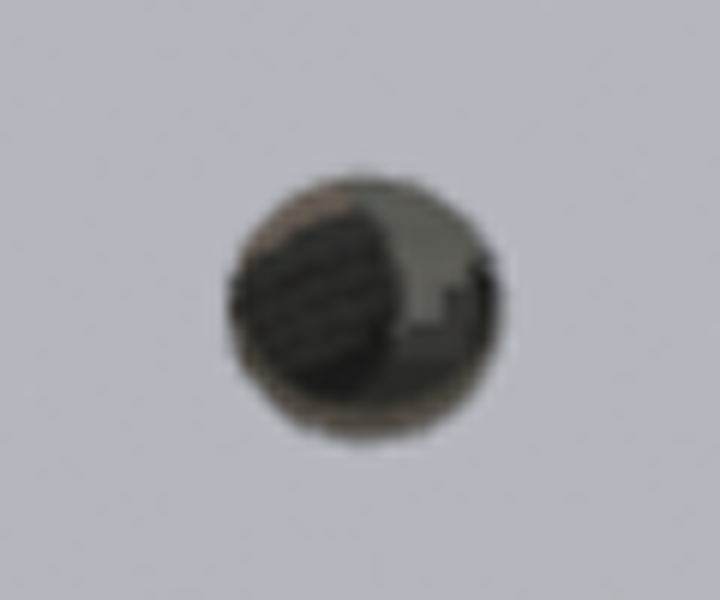

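The lit flange shows on the right of the hole and its dark hole on the left. Its edge is at crop (400,300) against the wheel hole's (500,300), so the hub hole lies about 7 mm toward world -y, which is -y along the hole circle. Now to the drift.

```bash
python3 - <<'E'
from h import *
ct=cam("top");cs=cam("side")
print(onz(ct,236.4,187.9,.178),onz(cs,304.8,162.8,.178), "bolt top", onz(ct,213.4,189.4,.150))
plan([.5945,.129,.25],rotd([0,0,-1],[1,0,0]),"rack")
E
```

```text
[0.59430958 0.12913162 0.178     ] [0.59340971 0.12853534 0.178     ] bolt top [0.59565767 0.19809673 0.15      ]
rack shift tool now [-80.3 320.   59.1] | turn [20.97 22.7  81.14] 86.8 | shift in new axes [305.9 136.4  10.6]
```

Call:
play_rows([
  [[1.613,1.746,6.242],[0,0,-4],0],
  [[1.613,1.746,6.242],[0,0,0],0],
  [[1.613,1.746,6.242],[0,0,0],0],
  [[1.613,1.746,6.242],[0,0,0],0],
  [[1.613,1.746,6.242],[0,0,0],0],
  [[1.613,1.746,6.242],[0,0,0],0],
  [[1.613,1.746,6.242],[0,0,0],0],
  [[1.613,1.746,6.242],[0,0,0],0],
  [[1.613,1.746,6.242],[0,0,0],0],
  [[1.613,1.746,6.242],[0,0,0],0],
  [[1.613,1.746,6.242],[0,0,0],0],
  [[1.613,1.746,6.242],[0,0,0],0],
])

```text
t: 4.07
tcp_pos: [0.4567, -0.1761, 0.2635]
tool_rot: [0.636, 0.771, -0.001, 0.035]
force: [1.1, 0.1, 0.4]
finger_gap: 1.005
gripper_force: 0.0
```

Call:
play_rows([
  [[1.613,1.746,6.242],[0,0,0],0],
  [[0,0,0],[31,14,0],0],
  [[0,0,0],[31,14,0],0],
  [[0,0,0],[31,14,0],0],
  [[0,0,0],[31,14,0],0],
  [[0,0,0],[31,14,0],0],
  [[0,0,0],[31,14,0],0],
  [[0,0,0],[31,14,0],0],
  [[0,0,0],[31,14,0],0],
  [[0,0,0],[31,14,0],0],
  [[0,0,0],[27,10,0],0],
  [[0,0,0],[0,0,0],0],
])

```text
t: 5.07
tcp_pos: [0.5669, 0.1452, 0.2598]
tool_rot: [0.674, 0.739, 0.002, 0.015]
force: [-0.8, 0.1, 0.4]
finger_gap: 1.0
gripper_force: 0.0
```

Call:
play_rows([
  [[0,0,0],[0,0,0],0],
])

```text
t: 5.15
tcp_pos: [0.5656, 0.1418, 0.2594]
tool_rot: [0.674, 0.738, 0.001, 0.015]
force: [-0.3, 0.2, 0.2]
finger_gap: 0.997
gripper_force: 0.0
```

```bash
python3 - <<'E'
from h import *
s=st(); c,im,d=shot("wrist"); save("w2",im)
hsv=cv2.cvtColor(im,cv2.COLOR_RGB2HSV); m=((hsv[...,0]<8)|(hsv[...,0]>172))&(hsv[...,1]>140)&(hsv[...,2]>60)
P=pts(c,d)
k,lab,S,ce=cv2.connectedComponentsWithStats(m.astype(np.uint8))
for i in range(1,k):
    if S[i,4]>150:
        X=P[(lab==i)&(d>0)]; X=X[X[:,2]>np.percentile(X[:,2],95)-.004]; print(S[i],ce[i].round(1),X.mean(0).round(4),((X.max(0)+X.min(0))/2).round(4))
plan([.5945,.129,.140],rotd([0,0,-1],[1,0,0]),"grasp")
E
```

```text
t 5.15 tcp [0.5656 0.1418 0.2594] F [-0.3  0.2  0.2] gap 0.997 q [ 0.06  0.44  1.53 -0.02  1.15 -0.02]
[ 247  207   85  101 3381] [295.1 261.6] [0.5931 0.1287 0.1802] [0.5933 0.1283 0.1796]
[  89  260   67   58 2178] [115.9 283.1] [0.3972 0.0044 0.0294] [0.4374 0.0507 0.1584]
grasp shift tool now [-11.7  25.7 120.1] | turn [1.21 1.17 5.08] 5.4 | shift in new axes [-11.7  29.2 119.3]
```

Call:
play_rows([
  [[1.2,1.17,5.08],[0,0,0],0],
  [[0,0,0],[-6,14.4,10],0],
  [[0,0,0],[-6,14.4,10],0],
  [[0,0,0],[0,0,20],0],
  [[0,0,0],[0,0,20],0],
  [[0,0,0],[0,0,20],0],
  [[0,0,0],[0,0,20],0],
  [[0,0,0],[0,0,19],0],
  [[0,0,0],[0,0,0],0],
  [[0,0,0],[0,0,0],0],
])

```text
t: 6.03
tcp_pos: [0.5935, 0.1271, 0.1393]
tool_rot: [0.708, 0.706, -0.001, -0.001]
force: [0.7, -0.3, 0.3]
finger_gap: 0.997
gripper_force: 0.0
```

```bash
python3 - <<'E'
from h import *
st(); plan([.594,.1288,.140],rotd([0,0,-1],[1,0,0]),"grasp")
E
```

```text
t 6.03 tcp [0.5935 0.1271 0.1393] F [ 0.7 -0.3  0.3] gap 0.997 q [0.03 0.63 1.57 0.   0.95 0.03]
grasp shift tool now [ 1.7  0.5 -0.7] | turn [-0.16 -0.02 -0.19] 0.3 | shift in new axes [ 1.7  0.5 -0.7]
```

Call:
play_rows([
  [[0,0,0],[1.7,0.5,0],0.5],
  [[0,0,0],[0,0,0],1],
  [[0,0,0],[0,0,0],1],
  [[0,0,0],[0,0,0],1],
  [[0,0,0],[0,0,0],1],
  [[0,0,0],[0,0,0],1],
  [[0,0,0],[0,0,0],1],
  [[0,0,0],[0,0,-5],1],
  [[0,0,0],[0,0,-15],1],
  [[0,0,0],[0,0,-25],1],
  [[0,0,0],[0,0,-25],1],
  [[0,0,0],[0,0,-25],1],
], grip_force=100)

```text
t: 7.03
tcp_pos: [0.594, 0.1302, 0.2344]
tool_rot: [0.708, 0.707, -0.001, -0.001]
force: [0.1, 0.3, -2.9]
finger_gap: 0.258
gripper_force: 98.0
```

Call:
play_rows([
  [[0,0,0],[0,0,-25],1],
  [[0,0,0],[0,0,0],1],
])

```text
t: 7.2
tcp_pos: [0.5977, 0.1304, 0.2645]
tool_rot: [0.708, 0.707, 0.004, 0.003]
force: [1.5, -1.4, -1.6]
finger_gap: 0.261
gripper_force: 98.1
```

```bash
python3 - <<'E'
from h import *
s=st(); print(s["gripper_force"]); c,im,d=shot("wrist"); save("w3",im)
n=np.array([-.4973,.0526,.866]); h=np.array([.5334,-.192,.1463]); x=np.array([.861,-.091,.5]); y=np.cross(n,x)
Mt=rotd(-n,-y)
print(n@x, y)
L=.114  # TCP to tip approx: origin at grasp 41 -> TCP 30 above origin; tip 78 below
plan(h-.0035*y+(.108+.045)*n,Mt,"hover")
E
```

```text
t 7.2 tcp [0.5977 0.1304 0.2645] F [ 1.5 -1.4 -1.6] gap 0.261 q [0.03 0.48 1.45 0.   1.21 0.03]
98.05190563201904
3.809999999998537e-05 [ 1.05106e-01  9.94276e-01 -3.43000e-05]
hover shift tool now [-317.9 -139.   -18. ] | turn [-24.88  22.28  93.56] 99.3 | shift in new axes [-82.7 330.6 -67.3]
```

View pics/w3.png

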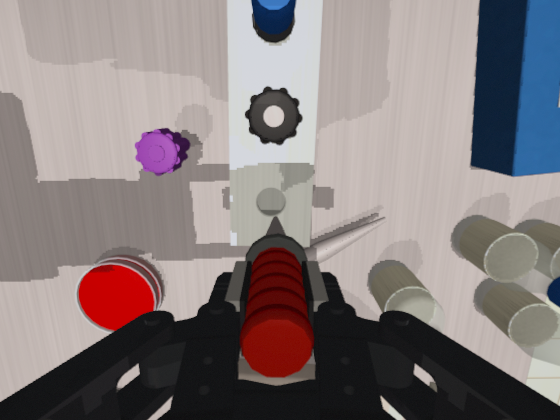

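The drift is gripped straight with its tip visible at (277,219). The bolt knob is at (274,116). Now I carry the drift round to hover over the wheel hole.

Call:
play_rows([
  [[0,0,0],[0,-20,-10],1],
  [[0,0,0],[0,-30,-10],1],
  [[0,0,0],[-10,-35,0],1],
  [[0,0,0],[-20,-30,0],1],
  [[0,0,0],[-30,-24,0],1],
  [[0,0,0],[-33,0,0],1],
  [[0,0,0],[-33,0,0],1],
  [[0,0,0],[-33,0,0],1],
  [[0,0,0],[-33,0,0],1],
  [[0,0,0],[-33,0,0],1],
  [[0,0,0],[-33,0,0],1],
  [[0,0,0],[-30,0,0],1],
])

```text
t: 8.25
tcp_pos: [0.454, -0.1589, 0.2773]
tool_rot: [0.708, 0.706, -0.0, -0.002]
force: [0.9, -0.4, -2.1]
finger_gap: 0.255
gripper_force: 98.4
```

Call:
play_rows([
  [[-1.55,1.39,5.85],[-30,0,0],1],
  [[-1.55,1.39,5.85],[0,0,0],1],
  [[-1.55,1.39,5.85],[0,0,0],1],
  [[-1.55,1.39,5.85],[0,0,0],1],
  [[-1.55,1.39,5.85],[0,0,0],1],
  [[-1.55,1.39,5.85],[0,0,0],1],
  [[-1.55,1.39,5.85],[0,0,0],1],
  [[-1.55,1.39,5.85],[0,0,0],1],
  [[-1.55,1.39,5.85],[0,0,0],1],
  [[-1.55,1.39,5.85],[0,0,0],1],
  [[-1.55,1.39,5.85],[0,0,0],1],
  [[-1.55,1.39,5.85],[0,0,0],1],
])

```text
t: 9.25
tcp_pos: [0.4539, -0.1868, 0.2772]
tool_rot: [0.967, 0.156, 0.201, 0.009]
force: [0.1, -0.4, -2.6]
finger_gap: 0.255
gripper_force: 98.1
```

Call:
play_rows([
  [[-1.55,1.39,5.85],[0,0,0],1],
  [[-1.55,1.39,5.85],[0,0,0],1],
  [[-1.55,1.39,5.85],[0,0,0],1],
  [[-1.55,1.39,5.85],[0,0,0],1],
  [[0,0,0],[0,0,0],1],
])

```text
t: 9.67
tcp_pos: [0.4528, -0.185, 0.2765]
tool_rot: [0.966, -0.052, 0.252, 0.011]
force: [0.1, 0.3, -2.9]
finger_gap: 0.257
gripper_force: 98.3
```

```bash
cat >> h.py <<'E'
n=np.array([-.4973,.0526,.866]); n/=np.linalg.norm(n); h=np.array([.5334,-.192,.1463]); x=np.array([.861,-.091,.5]); x-=n*(n@x); x/=np.linalg.norm(x); y=np.cross(n,x)
MB=rotd(-n,-y)
E
python3 - <<'E'
from h import *
st(); plan(h-.0035*y+.153*n,MB,"hover")
E
```

```text
t 9.67 tcp [ 0.4528 -0.185   0.2765] F [ 0.1  0.3 -2.9] gap 0.257 q [-0.82  0.16  2.05  0.59  0.61  0.42]
hover shift tool now [4.9 2.  0.1] | turn [-0.2   0.75 -0.21] 0.8 | shift in new axes [4.9 2.  0.1]
```

Call:
play_rows([
  [[-0.2,0.75,-0.2],[4.9,2,0],1],
  [[0,0,0],[0,0,0],1],
  [[0,0,0],[0,0,0],1],
])

```text
t: 9.92
tcp_pos: [0.4598, -0.1907, 0.2816]
tool_rot: [0.964, -0.049, 0.261, 0.016]
force: [-0.2, -0.0, -2.0]
finger_gap: 0.258
gripper_force: 98.3
```

```bash
python3 - <<'E'
from h import *
st(); plan(h-.0035*y+.153*n,MB,"hover"); c,im,d=shot("wrist"); np.savez("pics/w4c.npz",f=c[0],cx=c[1],cy=c[2],p=c[3],M=c[4])
save("w4",cv2.resize(im[130:330,170:370],(600,600),interpolation=cv2.INTER_CUBIC))
E
```

```text
t 9.92 tcp [ 0.4598 -0.1907  0.2816] F [-0.2 -0.  -2. ] gap 0.258 q [-0.82  0.16  2.04  0.61  0.61  0.4 ]
hover shift tool now [-4.1 -2.9  0.9] | turn [ 0.23 -0.31  0.27] 0.5 | shift in new axes [-4.1 -2.9  0.9]
```

View pics/w4.png

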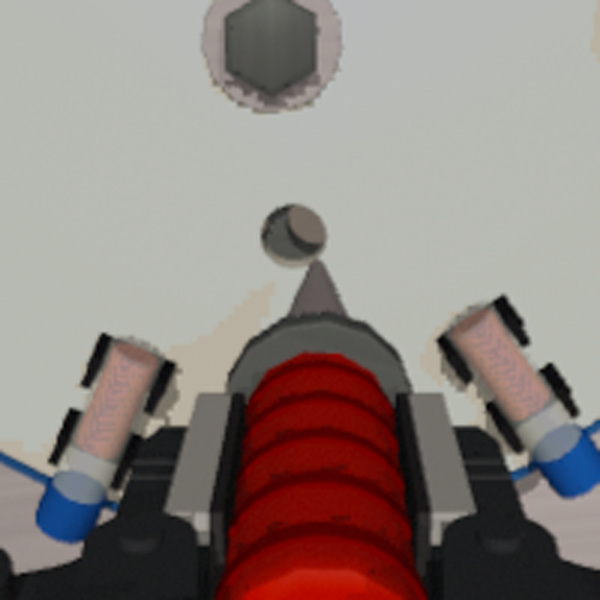

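The tip is at crop (318,262) and the hole at (293,235), with the hub hole showing lit on its right (tool +y, world -y), again about 7 mm off. Next I compute the tip-to-hole shift in this one view.

```bash
python3 - <<'E'
from h import *
s=st(); c,im,d=shot("wrist"); M0=R.from_quat(s["tool_rot"]).as_matrix(); tcp=s["tcp_pos"]
plan(h-.0035*y+.153*n,MB,"hover")
P=pts(c,d); m=(d>0)&(im.min(-1)>140); m[215:]=0; m[:90]=0; m[:,:150]=0; m[:,400:]=0
X=P[m]
for k in range(6):
    o=X.mean(0); nn=np.linalg.svd(X-o,full_matrices=False)[2][2]; nn*=np.sign(nn[2]); e=(X-o)@nn
    X=X[abs(e)<.002] if k<5 else X
print("plane",nn.round(4),"TCP height",(tcp-o)@nn, "h err",(h-o)@nn, "tilt tool", (M0.T@nn).round(4))
g=im.mean(-1).astype(np.float32)
sub=im[195:225,250:290].astype(int)
bg=np.median(sub.reshape(-1,3),0); print(bg)
b=np.zeros(g.shape,np.uint8); b[193:222,252:286]=(g[193:222,252:286]<bg.mean()*.8)
k,lab,S,ce=cv2.connectedComponentsWithStats(b)
for i in range(1,k): 
    if S[i,4]>20: print("blob",S[i],ce[i].round(2))
for r in range(196,226,1): print(r," ".join("%3d"%v for v in g[r,254:292]))
E
```

```text
t 9.97 tcp [ 0.4597 -0.1906  0.2817] F [ 0.5  0.6 -2.8] gap 0.256 q [-0.82  0.16  2.04  0.61  0.61  0.41]
hover shift tool now [-4.  -2.8  1. ] | turn [ 0.23 -0.31  0.24] 0.5 | shift in new axes [-4.1 -2.7  1. ]
plane [-0.4973  0.0528  0.8659] TCP height 0.15388374486492348 h err -8.224706964266266e-05 tilt tool [ 0.0054  0.0038 -1.    ]
[183. 186. 179.]
blob [257 198  23  24 395] [268.08 208.93]
196 183 183 182 182 183 182 183 183 183 183 183 183 183 183 183 183 183 183 183 182 183 183 183 182 183 183 183 183 183 183 183 183 183 183 183 183 182 183
197 183 183 182 182 182 183 182 182 183 181 175 171 170 169 171 173 176 180 183 182 182 183 183 182 183 183 183 183 182 183 182 182 183 183 183 183 182 182
198 183 182 183 183 182 183 183 180 170 161 131 109 103  94 115 128 143 159 170 177 183 182 183 183 183 182 183 182 183 183 183 183 182 182 183 183 183 183
199 183 182 183 183 182 183 180 160 102  70  45  47  67  98 105 105 105 106 116 150 174 180 183 183 183 182 183 183 183 183 183 183 182 183 182 182 183 183
200 183 183 183 183 183 179 156 101  52  53  52  59  85 105 104 105 104 105 
[... 3279 characters left out ...]
  88  89  92  91  89  89 126 176 182 182 183 183 183 183 183 183 183 183 183
222 183 183 183 183 183 183 183 183 183 183 183 183 182 183 183 183 175 136  84  88  90  92  91  90  88  98 148 183 183 183 183 183 183 182 183 183 182 183
223 182 183 183 183 182 181 181 181 181 183 183 183 183 183 183 181 163  94  86  88  89  91  91  91  88  84 123 175 183 182 182 183 182 183 183 183 183 183
224 183 183 182 182 179 174 174 174 177 183 183 183 182 182 182 175 135  81  87  89  90  91  91  91  89  84  92 140 183 183 183 183 183 183 182 182 182 183
225 183 183 182 181 174 174 174 174 177 183 182 182 182 183 181 163  94  85  87  89  90  90  90  91  89  85  82 119 175 183 183 183 183 182 182 183 183 182
```

Call:
play_rows([
  [[0.23,-0.31,0.24],[-3.8,-2.7,0],1],
  [[0,0,0],[0,0,10],1],
  [[0,0,0],[0,0,10],1],
  [[0,0,0],[0,0,10],1],
  [[0,0,0],[0,0,6],1],
  [[0,0,0],[0,0,0],1],
  [[0,0,0],[0,0,0],1],
])

```text
t: 10.6
tcp_pos: [0.4743, -0.1888, 0.2482]
tool_rot: [0.965, -0.051, 0.258, 0.013]
force: [0.1, 1.2, -2.4]
finger_gap: 0.259
gripper_force: 98.4
```

```bash
cat >> h.py <<'E'
def wf():
    "tip/axis in wheel frame (mm), force along wheel axes, tool tilt"
    s=sense(); M0=R.from_quat(s["tool_rot"]).as_matrix(); W=np.stack([x,y,n],1)
    print("t",round(s["t"],2),"tcp in wheel",(W.T@(s["tcp_pos"]-h)*1e3).round(2),"F xyz",(W.T@s["force"]).round(1),"T",(W.T@s["ft_torque"]).round(2),"tiltdeg",np.degrees(W.T@-M0[:,2]).round(2)[:2],"gap",round(s["finger_gap"],3))
E
python3 - <<'E'
from h import *
wf(); plan(h-.0035*y+.117*n,MB); c,im,d=shot("wrist")
save("w5",cv2.resize(im[160:260,220:320],(600,600),interpolation=cv2.INTER_CUBIC))
E
```

```text
t 10.6 tcp in wheel [ -0.2   -3.04 117.81] F xyz [-1.2  1.2 -2.1] T [0.01 0.52 0.04] tiltdeg [ 0.03 -0.05] gap 0.259
 shift tool now [0.2 0.5 0.8] | turn [-0.05  0.03 -0.06] 0.1 | shift in new axes [0.2 0.5 0.8]
```

View pics/w5.png

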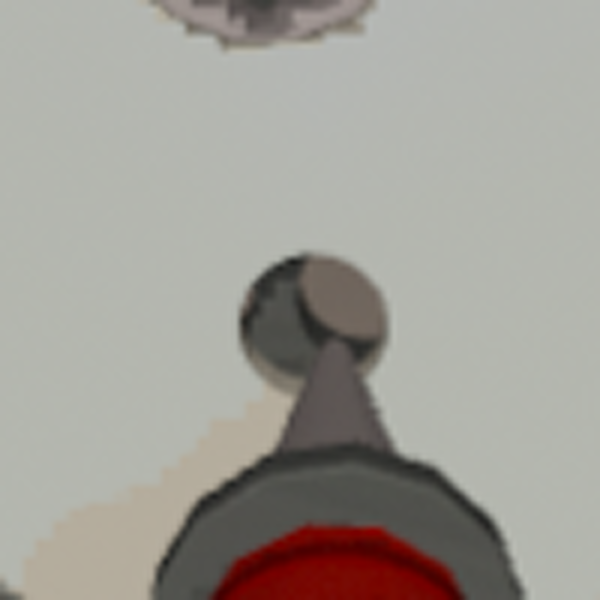

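The tip is at (337,345) just over the hole centred at (314,325), offset about 3 mm toward the hub hole as intended. I ease it in.

Call:
play_rows([
  [[0,0,0],[0,0,4],1],
  [[0,0,0],[0,0,4],1],
  [[0,0,0],[0,0,4],1],
  [[0,0,0],[0,0,4],1],
  [[0,0,0],[0,0,4],1],
  [[0,0,0],[0,0,4],1],
  [[0,0,0],[0,0,4],1],
  [[0,0,0],[0,0,0],1],
])

```text
t: 11.32
tcp_pos: [0.4884, -0.1904, 0.2236]
tool_rot: [0.965, -0.051, 0.258, 0.013]
force: [0.0, -0.7, -3.2]
finger_gap: 0.259
gripper_force: 98.4
```

Call:
play_rows([
  [[0,0,0],[0,0,3],1],
  [[0,0,0],[0,0,3],1],
  [[0,0,0],[0,0,0],1],
])

```text
t: 11.57
tcp_pos: [0.4914, -0.1908, 0.2188]
tool_rot: [0.965, -0.051, 0.259, 0.013]
force: [0.6, 0.6, -2.2]
finger_gap: 0.252
gripper_force: 98.4
```

```bash
python3 - <<'E'
from h import *
wf()
E
```

```text
t 11.57 tcp in wheel [-3.000e-02 -3.220e+00  8.377e+01] F xyz [-0.6  0.6 -2.1] T [ 0.    0.48 -0.02] tiltdeg [-0.   -0.01] gap 0.252
```

Call:
play_rows([
  [[0,0,0],[0,0.5,1],1],
  [[0,0,0],[0,0.5,1],1],
  [[0,0,0],[0,0.5,1],1],
  [[0,0,0],[0,0.5,1],1],
  [[0,0,0],[0,0.5,1],1],
  [[0,0,0],[0,0.5,1],1],
  [[0,0,0],[0,0.5,1],1],
  [[0,0,0],[0,0,0],1],
])

```text
t: 12.23
tcp_pos: [0.4941, -0.1931, 0.2128]
tool_rot: [0.965, -0.051, 0.258, 0.012]
force: [0.6, 5.7, -1.5]
finger_gap: 0.258
gripper_force: 98.8
```

```bash
python3 - <<'E'
from h import *
wf()
E
```

```text
t 12.23 tcp in wheel [-0.5  -5.23 77.05] F xyz [-0.8  5.8 -1.3] T [ 1.23  0.25 -0.06] tiltdeg [ 0.04 -0.21] gap 0.258
```

Call:
play_rows([
  [[0,0,0],[0,0.3,1.5],1],
  [[0,0,0],[0,0.3,1.5],1],
  [[0,0,0],[0,0.3,1.5],1],
  [[0,0,0],[0,0.3,1.5],1],
  [[0,0,0],[0,0.3,1.5],1],
  [[0,0,0],[0,0.3,1.5],1],
  [[0,0,0],[0,0,0],1],
])

```text
t: 12.82
tcp_pos: [0.4984, -0.1937, 0.2049]
tool_rot: [0.965, -0.05, 0.258, 0.01]
force: [1.4, 7.8, 0.8]
finger_gap: 0.263
gripper_force: 99.2
```

```bash
python3 - <<'E'
from h import *
wf()
E
```

```text
t 12.82 tcp in wheel [-0.69 -5.38 68.1 ] F xyz [0.9 7.9 0.4] T [ 1.97 -0.07 -0.04] tiltdeg [ 0.07 -0.42] gap 0.263
```

Call:
play_rows([
  [[0,0,0],[0,0.3,1.5],1],
  [[0,0,0],[0,0.3,1.5],1],
  [[0,0,0],[0,0.3,1.5],1],
  [[0,0,0],[0,0.3,1.5],1],
  [[0,0,0],[0,0.3,1.5],1],
  [[0,0,0],[0,0.3,1.5],1],
  [[0,0,0],[0,0,0],1],
])

```text
t: 13.4
tcp_pos: [0.5029, -0.1961, 0.1974]
tool_rot: [0.965, -0.05, 0.258, 0.01]
force: [2.8, 9.0, 0.2]
finger_gap: 0.263
gripper_force: 99.5
```

```bash
python3 - <<'E'
from h import *
wf()
E
```

```text
t 13.4 tcp in wheel [-0.32 -7.25 59.17] F xyz [ 1.7  9.2 -0.7] T [ 1.98 -0.18 -0.01] tiltdeg [ 0.03 -0.41] gap 0.263
```

Call:
play_rows([
  [[0,0,0],[0,0,1.5],1],
  [[0,0,0],[0,0,1.5],1],
  [[0,0,0],[0,0,1.5],1],
  [[0,0,0],[0,0,1.5],1],
  [[0,0,0],[0,0,1.5],1],
  [[0,0,0],[0,0,1.5],1],
  [[0,0,0],[0,0,0],1],
])

```text
t: 13.98
tcp_pos: [0.5077, -0.1966, 0.1898]
tool_rot: [0.965, -0.05, 0.259, 0.01]
force: [3.8, 8.2, 0.1]
finger_gap: 0.255
gripper_force: 99.5
```

```bash
python3 - <<'E'
from h import *
wf()
E
```

```text
t 13.98 tcp in wheel [ 0.07 -7.31 50.23] F xyz [ 2.6  8.6 -1.4] T [ 1.9  -0.3  -0.04] tiltdeg [-0.01 -0.4 ] gap 0.255
```

Call:
play_rows([
  [[0,0,0],[0.3,0,1.5],1],
  [[0,0,0],[0.3,0,1.5],1],
  [[0,0,0],[0.2,0,1.5],1],
  [[0,0,0],[0,0,1.5],1],
  [[0,0,0],[0,0,1.5],1],
  [[0,0,0],[0,0,0],1],
])

```text
t: 14.48
tcp_pos: [0.5119, -0.197, 0.1834]
tool_rot: [0.965, -0.05, 0.258, 0.01]
force: [2.4, 7.7, -0.3]
finger_gap: 0.257
gripper_force: 99.5
```

```bash
python3 - <<'E'
from h import *
wf()
E
```

```text
t 14.48 tcp in wheel [ 0.52 -7.19 42.6 ] F xyz [ 1.3  7.9 -1.1] T [ 1.85 -0.12 -0.05] tiltdeg [ 0.03 -0.42] gap 0.257
```

Call:
play_rows([
  [[0,0,0],[0,0,1.5],1],
  [[0,0,0],[0,0,1.5],1],
  [[0,0,0],[0,0,1.5],1],
  [[0,0,0],[0,0,1.5],1],
  [[0,0,0],[0,0,1],1],
  [[0,0,0],[0,0,0],1],
])

```text
t: 14.98
tcp_pos: [0.5154, -0.1974, 0.1775]
tool_rot: [0.965, -0.05, 0.259, 0.01]
force: [2.2, 8.5, 0.8]
finger_gap: 0.257
gripper_force: 99.5
```

```bash
python3 - <<'E'
from h import *
wf()
E
```

```text
t 14.98 tcp in wheel [ 0.62 -7.26 35.68] F xyz [1.5 8.7 0.1] T [ 1.82 -0.15 -0.05] tiltdeg [ 0.02 -0.4 ] gap 0.257
```

Call:
play_rows([
  [[0,0,0],[0,0,1],1],
  [[0,0,0],[0,0,1],1],
  [[0,0,0],[0,0,1],1],
  [[0,0,0],[0,0,1],1],
  [[0,0,0],[0,0,0],1],
])

```text
t: 15.4
tcp_pos: [0.5174, -0.1976, 0.1741]
tool_rot: [0.965, -0.05, 0.259, 0.01]
force: [2.1, 9.6, 0.8]
finger_gap: 0.256
gripper_force: 99.4
```

```bash
python3 - <<'E'
from h import *
wf()
E
```

```text
t 15.4 tcp in wheel [ 0.63 -7.28 31.72] F xyz [1.4 9.8 0.2] T [ 1.74 -0.07 -0.01] tiltdeg [ 0.01 -0.4 ] gap 0.256
```

Call:
play_rows([
  [[0,0,0],[0,0,1],1],
  [[0,0,0],[0,0,1],1],
  [[0,0,0],[0,0,1],1],
  [[0,0,0],[0,0,0],1],
])

```text
t: 15.73
tcp_pos: [0.5183, -0.1978, 0.1727]
tool_rot: [0.964, -0.05, 0.259, 0.011]
force: [-6.8, 9.5, 13.8]
finger_gap: 0.259
gripper_force: 101.5
```

```bash
python3 - <<'E'
from h import *
wf(); c,im,d=shot("wrist"); save("w6",cv2.resize(im[130:330,170:370],(600,600),interpolation=cv2.INTER_CUBIC))
E
```

```text
t 15.73 tcp in wheel [ 0.78 -7.34 30.07] F xyz [ 0.2  8.8 15.8] T [1.66 0.18 0.05] tiltdeg [-0.06 -0.31] gap 0.259
```

View pics/w6.png

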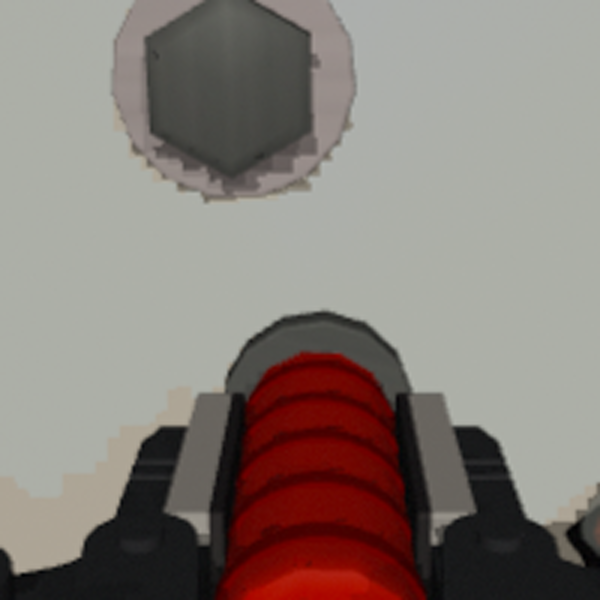

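The shoulder is flush on the wheel at crop (318,320). Axial force rose to 16 N at TCP height 30 mm, as predicted. I hold there, then relax the side load.

Call:
play_rows([
  [[0,0,0],[0,0,0],1],
  [[0,0,0],[0,0,0],1],
  [[0,0,0],[0,0,0],1],
  [[0,0,0],[0,-0.7,0],1],
  [[0,0,0],[0,-0.7,0],1],
  [[0,0,0],[0,-0.7,0],1],
  [[0,0,0],[0,-0.5,-1],1],
  [[0,0,0],[0,0,0],1],
  [[0,0,0],[0,0,0],1],
])

```text
t: 16.53
tcp_pos: [0.5184, -0.1975, 0.1728]
tool_rot: [0.964, -0.051, 0.259, 0.013]
force: [-3.0, 5.0, 6.1]
finger_gap: 0.255
gripper_force: 99.2
```

```bash
python3 - <<'E'
from h import *
wf()
E
```

```text
t 16.53 tcp in wheel [ 0.88 -7.07 30.11] F xyz [0.  4.6 7. ] T [0.9  0.4  0.01] tiltdeg [-0.04 -0.06] gap 0.255
```

Call:
play_rows([
  [[0,0,0],[0,-0.7,-1],1],
  [[0,0,0],[0,-0.5,-3],1],
  [[0,0,0],[0,0,-6],1],
  [[0,0,0],[0,0,-8],1],
  [[0,0,0],[0,0,-10],1],
  [[0,0,0],[0,0,0],1],
])

```text
t: 17.03
tcp_pos: [0.5048, -0.1971, 0.1982]
tool_rot: [0.964, -0.052, 0.26, 0.016]
force: [0.6, 0.2, -3.3]
finger_gap: 0.26
gripper_force: 98.8
```

```bash
python3 - <<'E'
from h import *
wf()
E
```

```text
t 17.03 tcp in wheel [ 1.79 -8.09 58.9 ] F xyz [-1.1  0.3 -3.1] T [0.11 0.48 0.  ] tiltdeg [-0.15  0.24] gap 0.26
```

Call:
play_rows([
  [[0,0,0],[0,0,-10],1],
  [[0,0,0],[0,0,-15],1],
  [[0,0,0],[0,0,-20],1],
  [[0,0,0],[0,0,-20],1],
  [[0,0,0],[0,0,-20],1],
  [[0,0,0],[0,0,-10],1],
  [[0,0,0],[0,0,0],1],
  [[0,0,0],[0,0,0],1],
])

```text
t: 17.7
tcp_pos: [0.4577, -0.1915, 0.2795]
tool_rot: [0.964, -0.052, 0.259, 0.015]
force: [0.0, -0.5, -2.9]
finger_gap: 0.254
gripper_force: 98.8
```

```bash
python3 - <<'E'
from h import *
wf(); s=st(); c,im,d=shot("wrist"); np.savez("pics/w7.npz",im=im,d=d,p=c[3],M=c[4])
g=im.mean(-1)
for r in range(188,214,2): print(r," ".join("%3d"%v for v in g[r,258:296]))
M=rotd([0,0,-1],[1,0,0])
plan([.594,.1305,.2645],M,"rack"); plan([.46,-.19,.285],M,"rot")
E
```

```text
t 17.7 tcp in wheel [  1.34  -7.49 153.02] F xyz [-1.3 -0.5 -2.5] T [ 0.02  0.54 -0.03] tiltdeg [-0.12  0.15] gap 0.254
t 17.7 tcp [ 0.4577 -0.1915  0.2795] F [ 0.  -0.5 -2.9] gap 0.254 q [-0.82  0.16  2.05  0.61  0.61  0.4 ]
188 182 182 182 182 182 182 182 182 182 182 182 182 182 182 182 182 182 182 182 182 182 182 182 182 182 182 182 182 182 182 182 182 182 182 182 182 182 182
190 182 182 182 182 182 182 182 182 182 182 182 182 182 182 182 182 182 182 182 182 182 182 182 182 182 182 182 182 182 182 182 182 182 182 182 182 182 182
192 182 182 182 182 182 182 182 182 182 182 182 182 182 181 180 178 178 179 181 182 182 182 182 182 182 182 182 182 182 182 182 182 182 182 182 182 182 182
194 182 182 182 182 182 182 182 182 181 176 166 140 128 105 106 106 106 107 112 126 150 170 178 182 182 182 182 182 182 182 182 182 182 182 182 182 182 182
196 182 182 182 182 182 182 180 168 131 104 104 105 105 105 105 105 105 105 104 104 104 104 114 146 173 182 182 182 182 182 182 182 182 182 182 182 182 182
198 182 182 182 182 182 175 139 100 104 104 104 104 104 105 104 104 105 104 104 104 105 105 10
[... 679 characters left out ...]
82 182
208 182 182 182 182 179 159 110  94  75  54  47  47  48  49  51  57  59  60  54  49  47  46  44  52  81 120 162 182 182 182 182 182 182 182 182 182 182 182
210 182 182 182 182 182 179 163 130 114 103  87  68  58  52  51  51  52  51  50  51  55  70  90 110 135 168 182 182 182 182 182 182 182 182 182 182 182 182
212 182 182 182 182 182 182 182 178 161 139 131 129 124 115 107 104 102 107 113 118 128 129 142 168 182 182 182 182 182 182 182 182 182 182 182 182 182 182
rack shift tool now [  80.6 -334.4   62.9] | turn [ 25.17 -22.57 -93.69] 99.6 | shift in new axes [321.6 136.4  14.3]
rot shift tool now [ 5.1 -1.4 -4.2] | turn [ 25.17 -22.57 -93.69] 99.6 | shift in new axes [ 1.1  2.4 -6.2]
```

The holes now line up, with see-through across the whole bore. Now the drift goes back to its rack hole.

Call:
play_rows([
  [[1.573,-1.411,-5.856],[0,0,-4],1],
  [[1.573,-1.411,-5.856],[0,0,-4],1],
  [[1.573,-1.411,-5.856],[0,0,0],1],
  [[1.573,-1.411,-5.856],[0,0,0],1],
  [[1.573,-1.411,-5.856],[0,0,0],1],
  [[1.573,-1.411,-5.856],[0,0,0],1],
  [[1.573,-1.411,-5.856],[0,0,0],1],
  [[1.573,-1.411,-5.856],[0,0,0],1],
  [[1.573,-1.411,-5.856],[0,0,0],1],
  [[1.573,-1.411,-5.856],[0,0,0],1],
  [[1.573,-1.411,-5.856],[0,0,0],1],
  [[1.573,-1.411,-5.856],[0,0,0],1],
])

```text
t: 18.75
tcp_pos: [0.4542, -0.1904, 0.2845]
tool_rot: [0.832, 0.55, 0.072, 0.003]
force: [1.4, -0.3, -2.7]
finger_gap: 0.259
gripper_force: 99.0
```

Call:
play_rows([
  [[1.573,-1.411,-5.856],[0,0,0],1],
  [[1.573,-1.411,-5.856],[0,0,0],1],
  [[1.573,-1.411,-5.856],[0,0,0],1],
  [[1.573,-1.411,-5.856],[0,0,0],1],
  [[0,0,0],[25,0,0],1],
  [[0,0,0],[33,0,0],1],
  [[0,0,0],[33,0,0],1],
  [[0,0,0],[33,0,0],1],
  [[0,0,0],[33,0,0],1],
  [[0,0,0],[33,0,0],1],
  [[0,0,0],[33,0,0],1],
  [[0,0,0],[33,0,0],1],
])

```text
t: 19.75
tcp_pos: [0.4536, 0.0678, 0.2848]
tool_rot: [0.707, 0.708, 0.0, -0.001]
force: [-0.2, 0.9, -2.9]
finger_gap: 0.259
gripper_force: 98.9
```

Call:
play_rows([
  [[0,0,0],[30,20,0],1],
  [[0,0,0],[20,30,0],1],
  [[0,0,0],[12,30,0],1],
  [[0,0,0],[0,30,0],1],
  [[0,0,0],[0,20,0],1],
  [[0,0,0],[0,0,0],1],
  [[0,0,0],[0,0,0],1],
])

```text
t: 20.33
tcp_pos: [0.5841, 0.1284, 0.2837]
tool_rot: [0.707, 0.708, -0.0, -0.002]
force: [-1.0, -0.2, -3.0]
finger_gap: 0.256
gripper_force: 98.8
```

```bash
python3 - <<'E'
from h import *
st(); M=rotd([0,0,-1],[1,0,0])
plan([.594,.1303,.2445],M,"rack"); c,im,d=shot("wrist"); save("w8",im)
E
```

```text
t 20.33 tcp [0.5841 0.1284 0.2837] F [-1.  -0.2 -3. ] gap 0.256 q [0.03 0.45 1.45 0.   1.25 0.03]
rack shift tool now [ 1.8 10.  39.2] | turn [-0.17 -0.09  0.08] 0.2 | shift in new axes [ 1.9  9.9 39.2]
```

Call:
play_rows([
  [[0,0,0],[1.8,10,10],1],
  [[0,0,0],[0,0,10],1],
  [[0,0,0],[0,0,12],1],
  [[0,0,0],[0,0,12],1],
  [[0,0,0],[0,0,12],1],
  [[0,0,0],[0,0,12],1],
  [[0,0,0],[0,0,12],1],
  [[0,0,0],[0,0,12],1],
  [[0,0,0],[0,0,12],1],
  [[0,0,0],[0,0,12],1],
  [[0,0,0],[0,0,0],1],
  [[0,0,0],[0,0,0],1],
])

```text
t: 21.38
tcp_pos: [0.5922, 0.1298, 0.1689]
tool_rot: [0.707, 0.707, -0.001, -0.001]
force: [0.2, 0.4, -2.4]
finger_gap: 0.257
gripper_force: 98.7
```

```bash
python3 - <<'E'
from h import *
st(); M=rotd([0,0,-1],[1,0,0])
plan([.594,.1303,.1405],M,"rack")
E
```

```text
t 21.38 tcp [0.5922 0.1298 0.1689] F [ 0.2  0.4 -2.4] gap 0.257 q [0.03 0.59 1.55 0.   1.01 0.03]
rack shift tool now [ 0.5  1.9 28.4] | turn [-0.18 -0.05  0.05] 0.2 | shift in new axes [ 0.5  1.8 28.4]
```

Call:
play_rows([
  [[0,0,0],[0.5,1.8,8],1],
  [[0,0,0],[0,0,8],1],
  [[0,0,0],[0,0,8],1],
  [[0,0,0],[0,0,4],1],
  [[0,0,0],[0,0,0],1],
  [[0,0,0],[0,0,0],1],
])

```text
t: 21.88
tcp_pos: [0.5949, 0.1303, 0.1418]
tool_rot: [0.707, 0.707, -0.0, -0.001]
force: [-0.3, -1.3, -2.0]
finger_gap: 0.258
gripper_force: 99.4
```

```bash
python3 - <<'E'
from h import *
st()
E
```

```text
t 21.88 tcp [0.5949 0.1303 0.1418] F [-0.3 -1.3 -2. ] gap 0.258 q [0.03 0.63 1.56 0.   0.96 0.03]
```

Call:
play_rows([
  [[0,0,0],[0,0,1.5],1],
  [[0,0,0],[0,0,0.5],1],
  [[0,0,0],[0,0,0],0.4],
  [[0,0,0],[0,0,0],0],
  [[0,0,0],[0,0,0],0],
  [[0,0,0],[0,0,0],0],
  [[0,0,0],[0,0,0],0],
  [[0,0,0],[0,0,-5],0],
  [[0,0,0],[0,0,-15],0],
  [[0,0,0],[0,0,-25],0],
  [[0,0,0],[0,0,-25],0],
  [[0,0,0],[0,0,-25],0],
])

```text
t: 22.88
tcp_pos: [0.5948, 0.1303, 0.2363]
tool_rot: [0.707, 0.707, -0.0, -0.001]
force: [0.1, 0.2, 0.0]
finger_gap: 1.0
gripper_force: 0.0
```

Call:
play_rows([
  [[0,0,0],[0,0,-15],0],
  [[0,0,0],[0,0,0],0],
  [[0,0,0],[0,0,0],0],
])

```text
t: 23.13
tcp_pos: [0.5954, 0.1303, 0.2511]
tool_rot: [0.707, 0.707, 0.001, 0.0]
force: [0.3, -0.2, -0.9]
finger_gap: 1.0
gripper_force: 0.0
```

```bash
python3 - <<'E'
from h import *
s=st(); c,im,d=shot("wrist"); save("w9",im)
P=pts(c,d); hsv=cv2.cvtColor(im,cv2.COLOR_RGB2HSV)
m=(d>0)&(P[...,2]>.135)&(P[...,2]<.165)&(abs(P[...,0]-.595)<.03)&(abs(P[...,1]-.198)<.03)
X=P[m]; print("knob",len(X),X.mean(0),(X.max(0)+X.min(0))/2,X.max(0)-X.min(0))
m=(d>0)&(P[...,2]>.165)&(P[...,2]<.19)&(abs(P[...,0]-.595)<.03)&(abs(P[...,1]-.130)<.03)
X=P[m]; print("drift",len(X),X.max(0),X.min(0),np.median(X,0))
ct,it,dt=shot("top"); hs=cv2.cvtColor(it,cv2.COLOR_RGB2HSV); m=((hs[...,0]<8)|(hs[...,0]>172))&(hs[...,1]>150)&(hs[...,2]>70)
k,lab,S,ce=cv2.connectedComponentsWithStats(m.astype(np.uint8)); print([(S[i].tolist(),ce[i].round(1)) for i in range(1,k) if S[i,4]>30 and S[i,0]<260])
plan([.5950,.198,.24],rotd([0,0,-1],[1,0,0]))
E
```

```text
t 23.13 tcp [0.5954 0.1303 0.2511] F [ 0.3 -0.2 -0.9] gap 1.0 q [0.03 0.49 1.46 0.   1.19 0.03]
knob 2711 [0.5970393  0.1992715  0.15219632] [0.59690386 0.19911261 0.15191214] [0.03973664 0.03874684 0.00688104]
drift 1232 [0.60732167 0.14009895 0.18227248] [0.58308708 0.11668324 0.16508077] [0.59519917 0.13008638 0.18009423]
[]
 shift tool now [67.8  1.   8.9] | turn [-0.17 -0.04  0.06] 0.2 | shift in new axes [67.8  0.9  8.9]
```

The drift is standing seated in the rack, with its handle top at 0.180. Now the bolt.

Call:
play_rows([
  [[0,0,0],[25,0.5,0],0],
  [[0,0,0],[25,0.5,0],0],
  [[0,0,0],[18.4,0,0],0],
  [[0,0,0],[0,0,0],0],
  [[0,0,0],[0,0,0],0],
])

```text
t: 23.65
tcp_pos: [0.5949, 0.1992, 0.2483]
tool_rot: [0.706, 0.708, -0.001, -0.001]
force: [0.8, -0.7, -1.1]
finger_gap: 0.997
gripper_force: 0.0
```

```bash
python3 - <<'E'
from h import *
s=st(); plan([.5960,.1987,.127],rotd([0,0,-1],[1,0,0]))
E
```

```text
t 23.65 tcp [0.5949 0.1992 0.2483] F [ 0.8 -0.7 -1.1] gap 0.997 q [0.15 0.52 1.41 0.   1.21 0.14]
 shift tool now [ -0.4   1.5 121.3] | turn [-0.22  0.01  0.17] 0.3 | shift in new axes [ -0.5   1.1 121.3]
```

Call:
play_rows([
  [[0,0,0],[0,0.8,20],0],
  [[0,0,0],[0,0,25],0],
  [[0,0,0],[0,0,25],0],
  [[0,0,0],[0,0,20],0],
  [[0,0,0],[0,0,20],0],
  [[0,0,0],[0,0,11],0],
  [[0,0,0],[0,0,0],0],
  [[0,0,0],[0,0,0],0],
])

```text
t: 24.32
tcp_pos: [0.5965, 0.1979, 0.1285]
tool_rot: [0.707, 0.707, -0.001, -0.001]
force: [-0.1, 0.5, -0.3]
finger_gap: 1.001
gripper_force: 0.0
```

```bash
python3 - <<'E'
from h import *
s=st(); plan([.5960,.1987,.127],rotd([0,0,-1],[1,0,0]))
E
```

```text
t 24.32 tcp [0.5965 0.1979 0.1285] F [-0.1  0.5 -0.3] gap 1.001 q [0.14 0.67 1.52 0.   0.96 0.14]
 shift tool now [ 0.8 -0.5  1.5] | turn [-0.12 -0.02  0.01] 0.1 | shift in new axes [ 0.8 -0.5  1.5]
```

Call:
play_rows([
  [[0,0,0],[0.8,0,1],0.5],
  [[0,0,0],[0,0,0],1],
  [[0,0,0],[0,0,0],1],
  [[0,0,0],[0,0,0],1],
  [[0,0,0],[0,0,0],1],
  [[0,0,0],[0,0,0],1],
  [[0,0,0],[0,0,-5],1],
  [[0,0,0],[0,0,-15],1],
  [[0,0,0],[0,0,-25],1],
  [[0,0,0],[0,0,-30],1],
  [[0,0,0],[0,0,-30],1],
  [[0,0,0],[0,0,-20],1],
], grip_force=100)

```text
t: 25.32
tcp_pos: [0.5973, 0.1997, 0.2558]
tool_rot: [0.707, 0.708, 0.001, 0.0]
force: [0.5, 0.2, -1.6]
finger_gap: 0.392
gripper_force: 99.5
```

```bash
python3 - <<'E'
from h import *
s=st(); print(s["gripper_force"]); plan([.455,-.19,.285],rotd([0,0,-1],[1,0,0]))
E
```

```text
t 25.32 tcp [0.5973 0.1997 0.2558] F [ 0.5  0.2 -1.6] gap 0.392 q [0.14 0.52 1.4  0.   1.22 0.14]
99.54488039016724
 shift tool now [-389.4 -142.7  -30. ] | turn [ 0.12 -0.07  0.07] 0.2 | shift in new axes [-389.7 -142.3  -29.2]
```

Call:
play_rows([
  [[0,0,0],[0,-20,-10],1],
  [[0,0,0],[0,-33,-8],1],
  [[0,0,0],[-12,-34,0],1],
  [[0,0,0],[-22,-30,0],1],
  [[0,0,0],[-30,-25,0],1],
  [[0,0,0],[-36,0,0],1],
  [[0,0,0],[-36,0,0],1],
  [[0,0,0],[-36,0,0],1],
  [[0,0,0],[-36,0,0],1],
  [[0,0,0],[-36,0,0],1],
  [[0,0,0],[-36,0,0],1],
  [[0,0,0],[-36,0,0],1],
])

```text
t: 26.32
tcp_pos: [0.4544, -0.1182, 0.2709]
tool_rot: [0.707, 0.707, 0.0, -0.001]
force: [0.6, 0.4, -1.0]
finger_gap: 0.394
gripper_force: 99.8
```

Call:
play_rows([
  [[-1.55,1.39,5.85],[-36,0,0],1],
  [[-1.55,1.39,5.85],[-30,0,0],1],
  [[-1.55,1.39,5.85],[0,0,0],1],
  [[-1.55,1.39,5.85],[0,0,0],1],
  [[-1.55,1.39,5.85],[0,0,0],1],
  [[-1.55,1.39,5.85],[0,0,0],1],
  [[-1.55,1.39,5.85],[0,0,0],1],
  [[-1.55,1.39,5.85],[0,0,0],1],
  [[-1.55,1.39,5.85],[0,0,0],1],
  [[-1.55,1.39,5.85],[0,0,0],1],
  [[-1.55,1.39,5.85],[0,0,0],1],
  [[-1.55,1.39,5.85],[0,0,0],1],
])

```text
t: 27.32
tcp_pos: [0.4516, -0.1823, 0.2699]
tool_rot: [0.966, 0.157, 0.203, 0.01]
force: [0.2, 0.6, -1.4]
finger_gap: 0.397
gripper_force: 99.4
```

Call:
play_rows([
  [[-1.55,1.39,5.85],[0,0,0],1],
  [[-1.55,1.39,5.85],[0,0,0],1],
  [[-1.55,1.39,5.85],[0,0,0],1],
  [[-1.55,1.39,5.85],[0,0,0],1],
  [[0,0,0],[0,0,0],1],
  [[0,0,0],[0,0,0],1],
  [[0,0,0],[0,0,0],1],
])

```text
t: 27.9
tcp_pos: [0.4523, -0.1827, 0.2703]
tool_rot: [0.966, -0.049, 0.255, 0.014]
force: [-0.5, 0.1, -1.1]
finger_gap: 0.399
gripper_force: 99.5
```

```bash
python3 - <<'E'
from h import *
wf(); plan(h-.0068*y+.0006*x+.100*n,MB,"hover z100")
z=np.load("pics/w7.npz"); f,cx,cy,_,_=cam("wrist"); c=(f,cx,cy,z["p"],z["M"])
im=z["im"]; g=im.mean(-1); b=np.zeros(g.shape,np.uint8); b[188:215,256:290]=g[188:215,256:290]<150
k,lab,S,ce=cv2.connectedComponentsWithStats(b); i=1+S[1:,4].argmax(); print(S[i],ce[i]); p,r=ray(c,*(S[i,:2]+(S[i,2:4]-1)/2)); q=p+r*((h-p)@n)/(r@n); print("hole now in wheel frame",x@(q-h)*1e3,y@(q-h)*1e3)
E
```

```text
t 27.9 tcp in wheel [ -8.63   0.7  148.21] F xyz [-1.   0.1 -0.7] T [-0.02  0.35 -0.04] tiltdeg [ 0.42 -0.05] gap 0.399
hover z100 shift tool now [ 9.6  7.6 48.1] | turn [-0.05  0.42  0.25] 0.5 | shift in new axes [ 9.2  7.5 48.2]
[263 194  22  21 372] [273.41666667 203.68548387]
hole now in wheel frame -0.19177488309011126 -7.181365398869427
```

Call:
play_rows([
  [[0,0.42,0.25],[9.1,7.7,10],1],
  [[0,0,0],[0,0,13],1],
  [[0,0,0],[0,0,13],1],
  [[0,0,0],[0,0,12],1],
  [[0,0,0],[0,0,0],1],
  [[0,0,0],[0,0,0],1],
  [[0,0,0],[0,0,0],1],
])

```text
t: 28.48
tcp_pos: [0.4832, -0.1938, 0.2334]
tool_rot: [0.964, -0.052, 0.259, 0.013]
force: [0.4, 0.2, -2.1]
finger_gap: 0.394
gripper_force: 99.6
```

```bash
python3 - <<'E'
from h import *
wf(); c,im,d=shot("wrist"); save("w10",cv2.resize(im[130:330,170:370],(600,600),interpolation=cv2.INTER_CUBIC)); plan(h-.0070*y+.0005*x+.100*n,MB)
E
```

```text
t 28.48 tcp in wheel [  0.49  -7.02 100.28] F xyz [-0.7  0.3 -2. ] T [ 0.04  0.36 -0.01] tiltdeg [-0.02 -0.04] gap 0.394
 shift tool now [-0.1 -0.   0.5] | turn [-0.02 -0.05 -0.09] 0.1 | shift in new axes [-0.1 -0.   0.5]
```

View pics/w10.png

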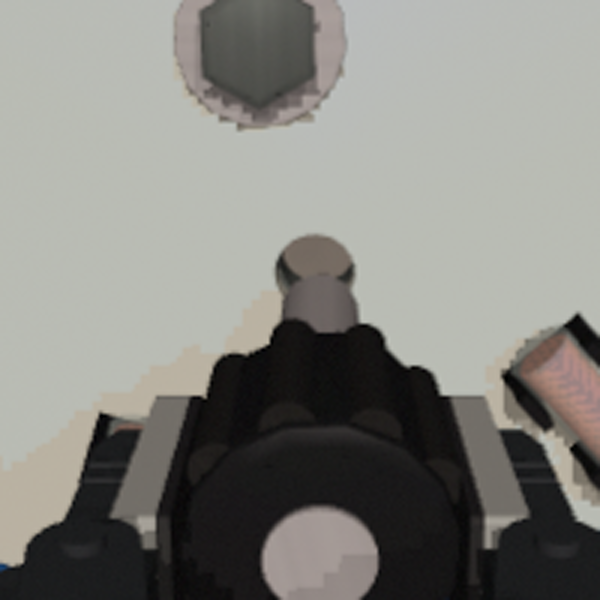

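The bolt tip is at (320,290), lined up with the hole at (315,265). A 1 mm correction toward tool -y is needed, then I ease it in.

Call:
play_rows([
  [[0,0,0],[0,-1,8],1],
  [[0,0,0],[0,0,8],1],
  [[0,0,0],[0,0,5],1],
  [[0,0,0],[0,0,3],1],
  [[0,0,0],[0,0,3],1],
  [[0,0,0],[0,0,3],1],
  [[0,0,0],[0,0,2],1],
  [[0,0,0],[0,0,0],1],
])

```text
t: 29.2
tcp_pos: [0.4991, -0.1941, 0.2049]
tool_rot: [0.965, -0.052, 0.258, 0.013]
force: [0.1, -0.3, -1.1]
finger_gap: 0.396
gripper_force: 99.6
```

```bash
python3 - <<'E'
from h import *
wf()
E
```

```text
t 29.2 tcp in wheel [-0.   -5.71 67.68] F xyz [-0.4 -0.2 -1. ] T [ 0.01  0.33 -0.02] tiltdeg [ 0.02 -0.06] gap 0.396
```

Call:
play_rows([
  [[0,0,0],[0,0,2],1],
  [[0,0,0],[0,0,2],1],
  [[0,0,0],[0,0,2],1],
  [[0,0,0],[0,0,2],1],
  [[0,0,0],[0,0,2],1],
  [[0,0,0],[0,0,0],1],
])

```text
t: 29.7
tcp_pos: [0.5041, -0.1946, 0.1963]
tool_rot: [0.965, -0.052, 0.258, 0.013]
force: [-1.2, -0.3, -1.5]
finger_gap: 0.399
gripper_force: 99.6
```

```bash
python3 - <<'E'
from h import *
wf()
E
```

```text
t 29.7 tcp in wheel [ 2.000e-02 -5.710e+00  5.775e+01] F xyz [-1.7 -0.4 -0.7] T [ 0.01  0.4  -0.  ] tiltdeg [ 0.01 -0.06] gap 0.399
```

Call:
play_rows([
  [[0,0,0],[0,0,2],1],
  [[0,0,0],[0,0,2],1],
  [[0,0,0],[0,0,2],1],
  [[0,0,0],[0,0,2],1],
  [[0,0,0],[0,0,2],1],
  [[0,0,0],[0,0,2],1],
  [[0,0,0],[0,0,2],1],
  [[0,0,0],[0,0,2],1],
  [[0,0,0],[0,0,0],1],
])

```text
t: 30.45
tcp_pos: [0.5121, -0.1955, 0.1824]
tool_rot: [0.965, -0.052, 0.258, 0.013]
force: [-0.8, -0.2, -1.2]
finger_gap: 0.397
gripper_force: 99.6
```

```bash
python3 - <<'E'
from h import *
wf()
E
```

```text
t 30.45 tcp in wheel [ 4.000e-02 -5.750e+00  4.172e+01] F xyz [-1.3 -0.3 -0.6] T [-0.01  0.39  0.05] tiltdeg [ 0.01 -0.05] gap 0.397
```

Call:
play_rows([
  [[0,0,0],[0,0,2],1],
  [[0,0,0],[0,0,2],1],
  [[0,0,0],[0,0,2],1],
  [[0,0,0],[0,0,2],1],
  [[0,0,0],[0,0,2],1],
  [[0,0,0],[0,0,2],1],
  [[0,0,0],[0,0,2],1],
  [[0,0,0],[0,0,2],1],
  [[0,0,0],[0,0,2],1],
  [[0,0,0],[0,0,1],1],
  [[0,0,0],[0,0,1],1],
  [[0,0,0],[0,0,0],1],
])

```text
t: 31.45
tcp_pos: [0.522, -0.1966, 0.1653]
tool_rot: [0.965, -0.052, 0.258, 0.013]
force: [0.3, 0.6, -1.2]
finger_gap: 0.396
gripper_force: 99.6
```

```bash
python3 - <<'E'
from h import *
wf()
E
```

```text
t 31.45 tcp in wheel [ 0.08 -5.73 21.9 ] F xyz [-0.4  0.6 -1.1] T [0.01 0.35 0.  ] tiltdeg [ 0.   -0.04] gap 0.396
```

Call:
play_rows([
  [[0,0,0],[0,0,1],1],
  [[0,0,0],[0,0,1],1],
  [[0,0,0],[0,0,1],1],
  [[0,0,0],[0,0,1],1],
  [[0,0,0],[0,0,0.5],1],
  [[0,0,0],[0,0,0],1],
])

```text
t: 31.95
tcp_pos: [0.5235, -0.1967, 0.1629]
tool_rot: [0.964, -0.052, 0.259, 0.014]
force: [-9.6, 0.9, 12.4]
finger_gap: 0.393
gripper_force: 101.7
```

```bash
python3 - <<'E'
from h import *
wf()
E
```

```text
t 31.95 tcp in wheel [ 0.19 -5.74 19.1 ] F xyz [-2.1 -0.1 15.6] T [0.   0.55 0.07] tiltdeg [-0.08  0.04] gap 0.393
```

The bolt is seated, with axial force rising to 16 N at the expected depth. I relax, open partly to stay clear of the tubes, and retreat along the axis.

Call:
play_rows([
  [[0,0,0],[0,0,-0.7],1],
  [[0,0,0],[0,0,0],0.45],
  [[0,0,0],[0,0,0],0.4],
  [[0,0,0],[0,0,0],0.4],
  [[0,0,0],[0,0,0],0.4],
  [[0,0,0],[0,0,0],0.4],
])

```text
t: 32.45
tcp_pos: [0.524, -0.1968, 0.1621]
tool_rot: [0.965, -0.052, 0.259, 0.013]
force: [-0.5, -0.9, 0.3]
finger_gap: 0.601
gripper_force: 0.0
```

```bash
python3 - <<'E'
from h import *
wf()
E
```

```text
t 32.45 tcp in wheel [ 0.24 -5.78 18.08] F xyz [-0.2 -0.9  0.4] T [-0.01  0.21  0.01] tiltdeg [-0.01 -0.04] gap 0.601
```

Call:
play_rows([
  [[0,0,0],[0,0,-4],0.4],
  [[0,0,0],[0,0,-6],0.4],
  [[0,0,0],[0,0,-10],0.4],
  [[0,0,0],[0,0,-15],0.4],
  [[0,0,0],[0,0,-20],0.4],
  [[0,0,0],[0,0,-25],0.4],
  [[0,0,0],[0,0,-25],0.4],
  [[0,0,0],[0,0,-15],0.4],
  [[0,0,0],[0,0,0],0.4],
  [[0,0,0],[0,0,0],0.4],
])

```text
t: 33.28
tcp_pos: [0.4641, -0.1908, 0.2669]
tool_rot: [0.964, -0.052, 0.259, 0.014]
force: [0.5, 1.6, -0.8]
finger_gap: 0.598
gripper_force: 0.0
```

```bash
python3 - <<'E'
from h import *
wf(); c,im,d=shot("wrist"); save("w11",im)
P=pts(c,d); Q=(P-h)@np.stack([x,y,n],1)*1e3
m=(d>0)&(Q[...,2]>30)&(Q[...,2]<55)&(abs(Q[...,0])<35)&(abs(Q[...,1]+7)<35)
X=Q[m]; X=X[X[:,2]>np.percentile(X[:,2],95)-4]; o=X.mean(0); nn=np.linalg.svd(X-o,full_matrices=False)[2][2]; nn*=np.sign(nn[2])
print(len(X),"knob top centre",((X.max(0)+X.min(0))/2).round(1),"size",(X.max(0)-X.min(0)).round(1),"mean",o.round(2),"normal",nn.round(3))
m=(d>0)&(abs(Q[...,2])<4)&(abs(Q[...,0])<30)&(abs(Q[...,1]+7)<60); print("face z",np.median(Q[m][:,2]))
E
```

```text
t 33.28 tcp in wheel [  0.5   -6.08 138.92] F xyz [-0.1  1.7 -0.9] T [0.02 0.22 0.01] tiltdeg [-0.1   0.05] gap 0.598
2091 knob top centre [-1.1 -8.  42.2] size [39.1 38.6  5.5] mean [-0.49 -8.07 41.88] normal [0.006 0.001 1.   ]
face z 0.080821327410411
```

The knob top is 42 mm above the face, square and within about 1 mm of the hole, and the drift is seated in the rack. Handing in.

```bash
python3 -c "
from station import *
print(sign_off())"
```

```text
the job is handed in; nothing more can be done
None
```

The job is handed in after about 33 s of robot time: the drift lined up the wheel and stands back in the rack, and the lock bolt is fully home, square to the wheel and about 1 mm from the hole's centre; the sensed force was no more than about 18 N at any check.

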